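# Scrape the offcuts off the fixture plate

### The job

Take the maple scraper board out of its leaning rack and use it to wipe all three wooden offcuts off the aluminium fixture plate, over its far edge into the blue catch tray; do not touch the offcuts with the gripper or arm. Then put the board back in its rack, seated behind the lips and leaning on the back rests as you found it, and let go. Leave the blue box, the tape roll and the black vacuum pod beside the plate where they are.

Things in the scene. Friction and masses are not known exactly. Their poses are not given: they have to be found in the camera images.
- scraper_centre (a point): centre of the scraper: a plain loose maple board, 90 (x) x 220 (y) x 14 (z) mm, about 0.18 kg; the wiping edges run along y. In the rack it stands on a long edge, its top leaning 30 degrees from vertical to the rack's -x: its x then points down the slope to the lower edge, z to the rack's +x and up, y along the rack's y
- rack: fixed grey rack on a 120 (x) x 240 (y) x 12 mm base; origin on the worktop under its centre, z up. Holders 30 mm wide at y = -85 and +85 mm, open between. In each, inclined 30 degrees: a back rest leaning to -x under the board's lower 55 mm, a seat square to it (45 mm up at the back rest) and a lip 14 mm high; slot 24 mm wide, so the board slides in along its slope
- rack_home (a point): where the board's centre lies when it is home in the rack, 3.6 mm to +x of the rack's origin and 87 mm above the worktop; axes as the rack's
- fixture_plate: fixed aluminium plate with flush dark T-slot lines, 200 (x) x 260 (y) mm, top 60 mm above the worktop; origin on the worktop under its centre, z up, +x to the far edge. A fixed blue open catch tray, 150 (x) x 270 (y) x 45 mm, walls 4 mm, stands against that edge from x = 101 to 251 mm, its rim 15 mm below the plate's top
- plate_top (a point): centre of the plate's top surface, axes as the plate's: top surface from x = -100 to +100 mm, y = -130 to +130 mm. Pieces lie within about y = +-108 mm and leave the first 30 mm from the near (-x) edge free, room to set the board down behind them
- tray_floor (a point): centre of the catch tray's inner floor, 176 mm to +x of the plate's centre, 4 mm above the worktop; axes as the plate's
- offcut_short_centre (a point): centre of a loose pale wood offcut, 40 (x) x 70 (y) x 18 (z) mm, about 35 g, lying flat on the plate
- offcut_thin_centre (a point): centre of a loose red-brown wood offcut, 30 (x) x 90 (y) x 9 (z) mm, about 15 g, lying flat on the plate
- offcut_long_centre (a point): centre of a loose pale wood offcut, 36 (x) x 110 (y) x 18 (z) mm, about 45 g, lying flat on the plate, nearer the far edge than the others
- blue_box: bystander: blue plastic box, 64 x 100 x 38 mm, loose; origin at the centre of its underside
- tape: bystander: roll of masking tape lying flat, 105 mm across, 25 mm high, loose; origin at the centre of its underside
- vacuum_pod: bystander: black vacuum pod to the left of the plate, 62 x 85 x 29 mm, loose; origin at the centre of its underside
- scraper: the scraper board; origin at the centre of one large face, 7 mm from scraper_centre along -z. In the rack its upper 35 mm is free on both faces over the whole length, and its middle 140 mm over the full height: grip it across the 14 mm at the middle of the upper edge, tool tilted 30 degrees in line with the board
- offcut_short: the offcut of offcut_short_centre; origin at the centre of its underside
- offcut_thin: the offcut of offcut_thin_centre; origin at the centre of its underside
- offcut_long: the offcut of offcut_long_centre; origin at the centre of its underside
Mind the look-alikes: they are no part of the job. Leave any green look-alike of the offcut_long alone. Leave any orange or yellow look-alike of the offcut_thin alone.

How it is judged:
By the outcome, as a careful person would: the job done as asked, in the order asked, and still so for the second after the job is handed in, with the robot touching nothing.
It also fails if it takes over 64 s, if anything falls off the work surface, if the arm or the gripper's body presses on something with over 40 N, if the wrist force passes 120 N, or if a joint passes its speed limit or range.

### The arm

A 6-joint arm with a two-finger parallel gripper is mounted at the origin on a cart in front of the work surface, level with it; the furniture and walls round the work are solid. World frame = base frame: x ahead of the robot, y to its left, z up, the work surface at z = 0. Lengths are in m, angles in rad, forces in N, time in s.
With the tool pointing down it reaches from about 0.275 to 0.775 m from the base axis. Payload 14.6 kg.
Tool frame: the origin (TCP) lies midway between the tips of the shut fingers; the grasp point (between the pads) lies 19 mm behind it; x points along the fingers, z is the direction in which the jaws open and shut, and the axes are right-handed (so a half turn about x gives the same grasp; the last joint's range is limited). The gripper opens to 85 mm and grips with 20 to 120 N. Pads are 22 mm wide; open, the fingers measure 114 mm over their backs; the gripper's body (76 mm by 85 mm) begins 54 mm behind the grasp point. The pads swing forward as they close: fully open they stand 13 mm farther back than shut.
Start: joints at [-1.42, 0.263, -0.048, 1.259, 0, 1.415], TCP at [0.158, -0.501, 0.231] pointing down, gripper open.
Joint ranges: [-2.65, 2.65], [-0.89, 1.7], [-1.18, 1.37], [-2.13, 2.11], [-1.35, 1.29], [-3.14, 3.14]. Speed limits (rad/s): [1.89, 1.89, 2.57, 2.79, 3.14, 3.14].

### API

Orientations are given as a unit quaternion [w, x, y, z].
In Python, from bench import robot gives the robot as it stands. The module is installed in compiled form; this text tells all that it offers.
- The arm moves only by the tool move_arm, never from a script. Its argument "rows" is a list of rows, each a list of 5 numbers: the gripper command: -1 is fully open, 1 is shut, values between are in proportion, then the shift along the tool's x, y, z as a fraction of full scale, then the turn about the tool's x as a fraction of full scale. In form: [[fingers, tx, ty, tz, twist], ...]. A call has 1 to 10 rows; each row shifts and turns the pose as measured when the row begins, along the tool's axes as they then stand; what a row does not reach is not made up. Full scale, the value 1, is 3 cm for a shift and 0.12 rad for a turn. A row lasts 1/10 s, in which the tool goes at most 50 mm and 8.59 degrees, less where a joint would pass 70% of its speed; a pose out of reach is approached as far as the arm can. A call with a number of a shift or a turn outside -1 to 1 is refused whole. A call with a gripper value outside its range is refused whole. The fingers move at their own pace and stop on an object; "force" is the grip in N (left out, the last holds). Time passes only in rows, so rows that do not move let the fingers close. It gives the time, the measured TCP pose, the force and the opening at its end, in the units of the state.
- robot.observe(): the state, without advancing time (a new reading comes with each control period).
- robot.read_camera(name): name is "scene" or "top" or "wrist"; returns a dict with "color" (384x512x3 uint8, blue, green, red), "z_map" (384x512 float32, m along the optical axis (not along the pixel's ray), 0 where there is no reading), "camera_matrix" (3x3 intrinsics, pixels), "R" (3x3) and "t" (3): a world point X has camera coordinates R X + t. Camera axes: x right, y down, z forward; pixel columns grow to the right and rows downward; lengths in m; the calibration is good to about 2 mm. A picture is of the moment at which its call begins.
- robot.close_job(): hands the job in, once; it reports no verdict.
Trained networks look in a picture, given as the dict that the camera call returned (one of the last four; its "shot" number tells which), for a name from the list of things; names that differ only in an ending like _2 or _b are one class to them, and where a whole thing is asked for, a point or a joint stands for the part that bears it (a point fixed in the world has none). Each returns a list of dicts, best first, with "score" (0 to 1); they miss things now and then, are a little off and sometimes report something else, mostly with a low value. They report only what shows in the picture. A call takes as long as a camera call. They do not tell look-alikes from the thing itself.
- robot.search_frame(picture, thing): "uv" ([column, row] in pixels, amid what is visible of it).
The state is a dict: "time_s": time; "q": joint angles; "joint_vel": joint speeds; "joint_efforts": joint torques, N m; "tcp_pos": TCP position; "tool_rot": TCP orientation; "force": force on the tool from outside, world axes, zero at the start; "torque": the same for the moment, N m; "grip_width": finger opening in m.
Only numpy, scipy, OpenCV 4.12 (cv2) and the standard library are available. Lean on these libraries where they do the work, as an engineer would, in place of code of your own. Each camera call takes 0.05 s, during which the arm holds its last target. There are 200 camera calls.

## Working session

There is one attempt and no reset: what is moved stays moved. The work goes in short steps, Python scripts to look and compute and a tool call to move; the robot and the scene stay as the last step left them, time stands still between calls to the robot, and variables do not carry over. Pictures are saved under pics/ and viewed, about 8 in all and at most 12, crops included, and the job is handed in when it is done.

Besides the shell and the picture viewer there is one more tool, called after ">>>" as a command line: name --pt "numbers of a row" for each row, then --argument value for the rest. move_arm: Moves the arm, as the interface text tells. Its arguments: {"type":"object","properties":{"rows":{"type":"array","items":{"type":"array","items":{"type":"number","minimum":-1,"maximum":1}}},"force":{"type":"number"}},"required":["rows"]}

```bash
mkdir -p pics
cat > h.py <<'E'
import numpy as np, cv2
from bench import robot
def w(p,u,v,z=None):
    K=p["camera_matrix"];z=p["z_map"][int(v),int(u)] if z is None else z
    c=np.linalg.inv(K)@[u,v,1]*z
    return p["R"].T@(c-p["t"])
def cloud(p):
    K=p["camera_matrix"];v,u=np.mgrid[0:384,0:512];z=p["z_map"]
    c=np.stack([(u-K[0,2])/K[0,0]*z,(v-K[1,2])/K[1,1]*z,z],-1)
    return (c-p["t"])@p["R"]
def px(p,X):
    c=p["R"]@np.array(X)+p["t"];q=p["camera_matrix"]@c;return q[:2]/q[2]
E
python3 - <<'E'
from h import *
ims=[]
for n in("top","scene"):
    p=robot.read_camera(n);np.savez(f"{n}0.npz",**{k:p[k] for k in("color","z_map","camera_matrix","R","t")})
    cv2.imwrite(f"pics/{n}0.png",cv2.resize(p["color"],(800,600)))
    print(n,"cam",-p["R"].T@p["t"])
    for th in("scraper","rack","fixture_plate","tray_floor","offcut_short","offcut_thin","offcut_long","blue_box","tape","vacuum_pod"):
        try:
            for d in robot.search_frame(p,th)[:3]:
                u,v=d["uv"];print(n,th,round(d["score"],2),np.round(d["uv"]),np.round(w(p,u,v),3))
        except Exception as e: print(th,e)
print(robot.observe())
E
```

```text
top cam [0.3412973  0.066643   1.87952427]
top scraper 0.93 [343. 194.] [ 0.496 -0.37   0.098]
top scraper 0.34 [368. 208.] [ 0.431 -0.516  0.021]
top rack 0.82 [332. 193.] [ 0.507 -0.332  0.022]
top rack 0.72 [203. 194.] [0.504 0.332 0.082]
top rack 0.71 [344. 191.] [ 0.509 -0.371  0.104]
top fixture_plate 0.84 [204. 183.] [0.571 0.336 0.005]
top tray_floor 0.82 [205. 186.] [0.547 0.323 0.061]
top tray_floor 0.31 [332. 196.] [ 0.496 -0.332  0.019]
top offcut_short 0.67 [219. 204.] [0.451 0.251 0.072]
top offcut_thin 0.65 [157. 228.] [0.336 0.579 0.014]
top offcut_thin 0.51 [200. 212.] [0.413 0.346 0.064]
top offcut_long 0.63 [205. 193.] [0.51  0.323 0.079]
top offcut_long 0.6 [157. 172.] [0.631 0.586 0.007]
top blue_box 0.58 [198. 210.] [0.422 0.357 0.071]
top blue_box 0.56 [371. 176.] [ 0.593 -0.532  0.034]
top tape 0.5 [372. 210.] [ 0.421 -0.538  0.017]
top vacuum_pod 0.45 [157. 201.] [0.473 0.576 0.027]
scene cam [-0.34352217  1.00536073  1.24349429]
scene rack 0.5 [306. 155.] [ 0.591 -0.367  0.015]
scene fixture_plate 0.5 [214. 224.] [0.522 0.325 0.081]
scene tray_floor 0.22 [21
[... 426 characters left out ...]
pod 0.83 [171. 283.] [0.456 0.594 0.031]
{'time_s': 1.1, 'q': array([-1.42029090e+00,  2.63069581e-01, -4.83401221e-02,  1.25943552e+00,
       -1.48193627e-05,  1.41546541e+00]), 'joint_vel': array([-0.00124838,  0.00093838,  0.00042657,  0.00113405,  0.00039394,
       -0.00048403]), 'joint_efforts': array([ 1.77751801e-03, -6.37429333e+01,  3.84782338e+01,  6.94992923e-04,
        1.40362949e-04, -4.09739762e-07]), 'tcp_pos': array([ 0.15804297, -0.50061133,  0.23127932]), 'tool_rot': array([ 0.57031093,  0.4180125 ,  0.57034275, -0.41799539]), 'force': array([0.42628783, 0.39025839, 0.87349852]), 'torque': array([-0.04004938,  0.00458494,  0.00149169]), 'grip_width': 0.08548513744870664}
```

View pics/top0.png

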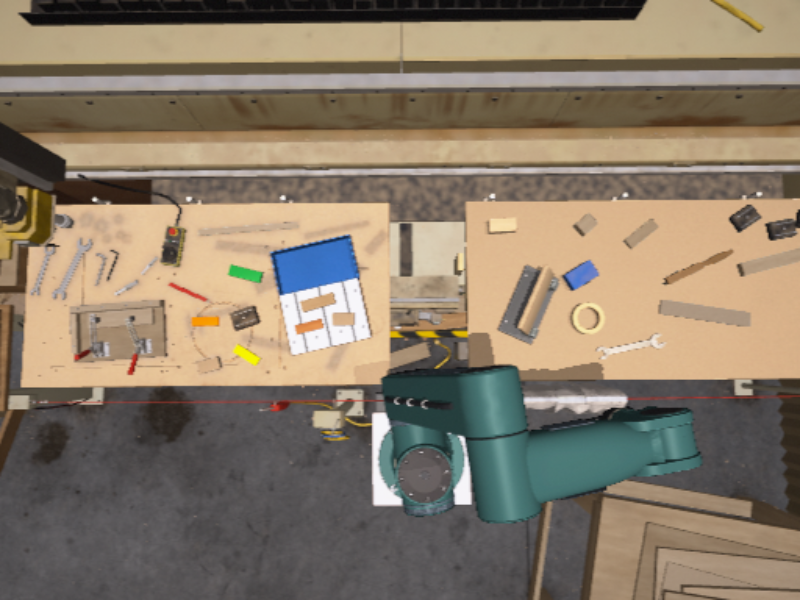

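View pics/scene0.png

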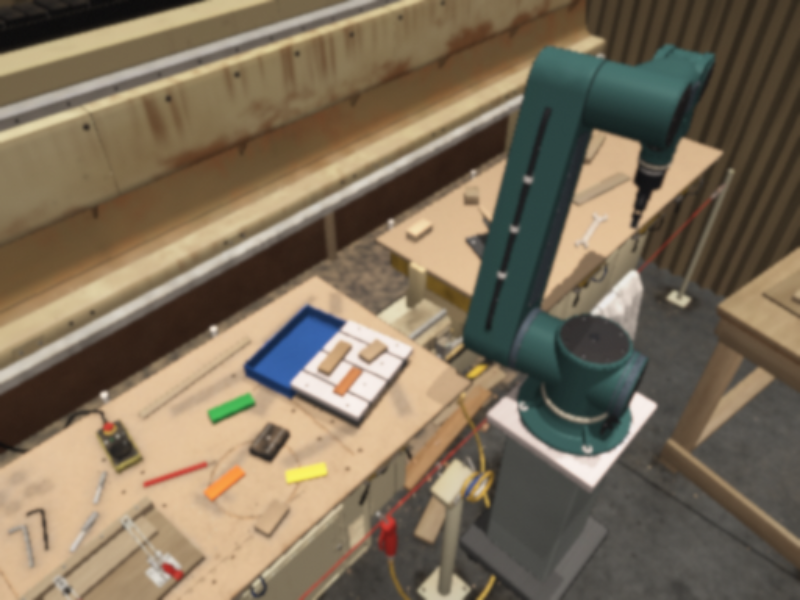

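Top view (800x600): rack with the board is at about (528,303) and the plate at (325,315). On the plate are the short (343,319), thin (310,326) and long (318,301) offcuts.

The look-alikes lie off the plate: green (245,273), orange (205,321) and yellow (247,355). Bystanders are the pod (244,317), box (581,275) and tape (588,318). The red detection at (190,291) is also clutter.

Next I'll get rough poses from the top cloud.

Run:
```python
from h import *
p=dict(np.load("top0.npz"));C=cloud(p);im=p["color"].astype(int)
def rect(m,n):
    P=C[m][:,:2].astype(np.float32)*1000
    print(n,len(P),cv2.minAreaRect(P),"zmed",np.median(C[m][:,2]))
reg=lambda a,b,c,d:(C[...,0]>a)&(C[...,0]<b)&(C[...,1]>c)&(C[...,1]<d)
z=C[...,2]
R=reg(.36,.63,-.45,-.22)
rect(R&(z>.007),"rack all"); rect(R&(z>.1),"board top");rect(R&(z>.075)&(z<.135),"board upper")
P=reg(.3,.75,.15,.48)
rect(P&(z>.05)&(z<.09),"plate");rect(P&(z>.015),"plate+tray")
blue=P&(im[...,0]>im[...,2]+60);rect(blue,"tray")
rect(P&(z>.073),"thick");
t=C[P&(z>.015)];print(p["camera_matrix"][0,0])
```

```text
rack all 1139 ((497.0274658203125, -335.49176025390625), (225.6384735107422, 265.92315673828125), 88.78248596191406) zmed 0.017508574253718226
board top 229 ((513.0294189453125, -357.56927490234375), (34.332008361816406, 219.96258544921875), 65.569580078125) zmed 0.12340241905937167
board upper 311 ((506.7074890136719, -370.3381042480469), (64.26475524902344, 219.53475952148438), 64.17615509033203) zmed 0.11604875530540905
plate 2010 ((537.1106567382812, 328.2122802734375), (349.30316162109375, 268.1715393066406), 12.464789390563965) zmed 0.06261668431647444
plate+tray 2228 ((545.263671875, 331.33563232421875), (374.6830749511719, 274.6920166015625), 10.02120590209961) zmed 0.0617964099234065
tray 1367 ((635.5919189453125, 349.00115966796875), (150.13980102539062, 268.57977294921875), 12.575054168701172) zmed 0.005873981928141071
thick 288 ((452.89007568359375, 296.1183166503906), (175.60902404785156, 213.7577667236328), 2.1760177612304688) zmed 0.07902703153229039
359.02920596942926
```

```bash
cat >> h.py <<'E'
import sys
def pose():
    s=robot.observe();w_,x,y,z=s["tool_rot"]
    return s,np.array(s["tcp_pos"]),np.arctan2(2*(y*z-w_*x),2*(x*z+w_*y))
def plan(tgt,yaw=None,f=-1,vmax=1.0,n=None,start=None):
    """rows to target pos; yaw deg of tool z (world)"""
    s,P,a=pose()
    if start is not None: P,a=np.array(start[:3]),np.radians(start[3])
    da=0 if yaw is None else (np.radians(yaw)-a+np.pi)%(2*np.pi)-np.pi
    d=np.array(tgt)-P
    n=n or int(max(1,np.ceil(max(abs(da)/.12,np.linalg.norm(d)/.03/vmax)-1e-6)))
    rows=[]
    for i in range(n):
        ai=a+da*i/n; D=d/n/.03; c,s_=np.cos(ai),np.sin(ai)
        # tool x down, z=(c,s,0), y=z x x=(-s,c,0)... for x=-Z: (-s, c)
        tz=np.array([c,s_]);ty=np.array([-s_,c])
        rows.append([f]+[round(float(v)+0.0,2) for v in(-D[2],D[:2]@ty,D[:2]@tz,-da/n/.12)])
    print("from",P.round(4),round(np.degrees(a),2),"n",n);print(str(rows).replace(" ",""))
E
python3 - <<'E'
from h import *
s,P,a=pose();w_,x,y,z=s["tool_rot"]
print("tool y",2*(x*y-w_*z),1-2*(x*x+z*z)) 
print("expect",-np.sin(a),np.cos(a))
plan([.2,-.48,.36],65.6,n=10) if 0 else plan([.50,-.36,.36],65.6)
E
```

```text
tool y 0.9535954712772075 0.30109081206428223
expect 0.9535954714088912 0.3010908117303725
from [ 0.158  -0.5006  0.2313] -72.48 n 21
[[-1,-0.2,0.58,-0.05,-0.96],[-1,-0.2,0.59,0.02,-0.96],[-1,-0.2,0.58,0.08,-0.96],[-1,-0.2,0.57,0.15,-0.96],[-1,-0.2,0.55,0.21,-0.96],[-1,-0.2,0.52,0.28,-0.96],[-1,-0.2,0.48,0.33,-0.96],[-1,-0.2,0.44,0.39,-0.96],[-1,-0.2,0.39,0.43,-0.96],[-1,-0.2,0.34,0.48,-0.96],[-1,-0.2,0.29,0.51,-0.96],[-1,-0.2,0.22,0.54,-0.96],[-1,-0.2,0.16,0.56,-0.96],[-1,-0.2,0.1,0.58,-0.96],[-1,-0.2,0.03,0.59,-0.96],[-1,-0.2,-0.04,0.59,-0.96],[-1,-0.2,-0.11,0.58,-0.96],[-1,-0.2,-0.17,0.56,-0.96],[-1,-0.2,-0.23,0.54,-0.96],[-1,-0.2,-0.29,0.51,-0.96],[-1,-0.2,-0.35,0.47,-0.96]]
```

>>> move_arm --pt "-1 -0.4 0.58 -0.05 -1" --pt "-1 -0.4 0.59 0.02 -1" --pt "-1 -0.4 0.58 0.08 -1" --pt "-1 -0.4 0.57 0.15 -1" --pt "-1 -0.4 0.55 0.21 -1" --pt "-1 -0.2 0.52 0.28 -1" --pt "-1 -0.2 0.48 0.33 -1" --pt "-1 -0.2 0.44 0.39 -1" --pt "-1 -0.2 0.39 0.43 -1" --pt "-1 -0.2 0.34 0.48 -1"

```text
time_s: 2.1
tcp_pos: [0.3222, -0.4247, 0.3242]
tool_rot: [0.707, 0.008, 0.707, -0.007]
force: [-0.6, -0.4, -0.5]
grip_width: 0.0853
```

>>> move_arm --pt "-1 -0.2 0.29 0.51 -1" --pt "-1 -0.2 0.22 0.54 -1" --pt "-1 -0.2 0.16 0.56 -1" --pt "-1 -0.2 0.1 0.58 -1" --pt "-1 -0.1 0.03 0.59 -1" --pt "-1 0 -0.04 0.59 -1" --pt "-1 0 -0.11 0.58 -1" --pt "-1 0 -0.17 0.56 -1" --pt "-1 0 -0.23 0.54 -1" --pt "-1 0 -0.29 0.51 -1"

```text
time_s: 3.1
tcp_pos: [0.4803, -0.331, 0.3532]
tool_rot: [0.578, -0.408, 0.577, 0.408]
force: [-0.0, -0.6, 0.3]
grip_width: 0.0855
```

Run:
```python
from h import *
plan([.50,-.36,.36],65.6)
p=robot.read_camera("wrist");np.savez("w1.npz",**{k:p[k] for k in("color","z_map","camera_matrix","R","t")})
cv2.imwrite("pics/w1.png",p["color"]);print(robot.observe()["time_s"],-p["R"].T@p["t"],p["R"])
```

```text
from [ 0.4803 -0.331   0.3532] 70.44 n 2
[[-1,-0.11,-0.47,-0.34,0.35],[-1,-0.11,-0.48,-0.32,0.35]]
3.15 [ 0.41247735 -0.30741876  0.49601274] [[ 0.33445386  0.94241147 -0.00111188]
 [ 0.90422282 -0.32056812  0.28216514]
 [ 0.26555923 -0.0953766  -0.95936521]]
```

View pics/w1.png

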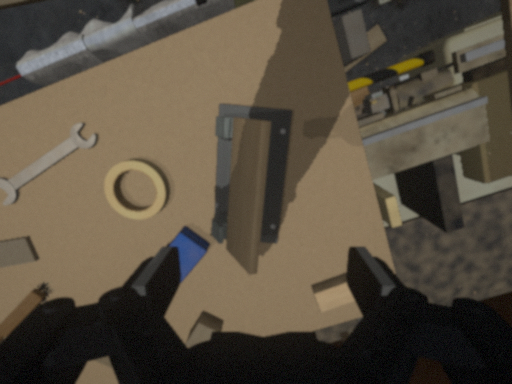

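Wrist view: the maple board stands at about (248,195) in the grey rack, leaning to image left (rack -x). Box is at (190,250) and tape at (135,190). Now I'll fit the board and rack pose from depth.

```bash
cat > fit.py <<'E'
from h import *
def fit(p):
    C=cloud(p);X,Y,z=C[...,0],C[...,1],C[...,2]
    R=(abs(X-.505)<.16)&(abs(Y+.345)<.16)&(p["z_map"]>0)
    B=C[R&(z>.1)&(z<.14)]  # board upper
    r=cv2.minAreaRect(B[:,:2].astype(np.float32)*1000);print("upper",r,B[:,2].max())
    # edge points -> yaw via PCA
    c=B.mean(0);u,s,vt=np.linalg.svd(B-c,full_matrices=False);print("plane n",vt[2].round(3),"long",vt[0].round(3),"yaw",np.degrees(np.arctan2(-vt[0][0],vt[0][1]))%180)
    base=C[R&(z>.007)&(z<.018)];print("base",len(base),cv2.minAreaRect(base[:,:2].astype(np.float32)*1000),np.median(base[:,2]))
    print("table z",np.median(z[R&(z<.006)&(z>-.02)]))
    yaw=np.radians(65.6);ax=np.array([np.cos(yaw),np.sin(yaw)]);ay=np.array([-ax[1],ax[0]])
    Q=C[R&(z>.007)];q=np.c_[Q[:,:2]@ax,Q[:,:2]@ay,Q[:,2]]
    for lo,hi in((.007,.018),(.04,.06),(.06,.08),(.08,.1),(.1,.11),(.11,.12),(.12,.14)):
        m=(q[:,2]>lo)&(q[:,2]<hi);k=q[m]
        if len(k)>20: print(lo,hi,len(k),np.percentile(k,[1,50,99],axis=0).round(4).tolist())
    return C
E
python3 - <<'E'
from fit import *
p=dict(np.load("w1.npz"));fit(p)
E
```

```text
upper ((514.6228637695312, -358.980224609375), (29.531532287597656, 219.61549377441406), 65.38028717041016) 0.13104282800878003
plane n [-0.305 -0.667  0.68 ] long [ 0.909 -0.417 -0.002] yaw 65.36091022890986
base 4366 ((490.46502685546875, -408.5472412109375), (211.4169464111328, 254.80960083007812), 65.42542266845703) 0.011989790542271797
table z -2.162359684659564e-05
0.007 0.018 4366 [[-0.2153, -0.7267, 0.0095], [-0.0923, -0.5855, 0.012], [-0.0644, -0.4892, 0.0151]]
0.04 0.06 611 [[-0.1823, -0.7229, 0.0411], [-0.1571, -0.6088, 0.0544], [-0.151, -0.5083, 0.0599]]
0.06 0.08 1200 [[-0.171, -0.7214, 0.0602], [-0.1474, -0.5995, 0.0704], [-0.1395, -0.5087, 0.0798]]
0.08 0.1 987 [[-0.1397, -0.7231, 0.0802], [-0.1337, -0.6032, 0.0904], [-0.1279, -0.5085, 0.0998]]
0.1 0.11 557 [[-0.1286, -0.7228, 0.1001], [-0.1253, -0.6048, 0.105], [-0.122, -0.5088, 0.1097]]
0.11 0.12 584 [[-0.1227, -0.7223, 0.1102], [-0.1195, -0.6054, 0.115], [-0.1162, -0.5087, 0.1199]]
0.12 0.14 1909 [[-0.1168, -0.7231, 0.1202], [-0.1081, -0.6035, 0.1264], [-0.0997, -0.509, 0.13]]
```

Run:
```python
from h import *
plan([.5136,-.3612,.24],65.4)
```

```text
from [ 0.482  -0.3298  0.3529] 70.96 n 5
[[-1,0.75,-0.27,-0.13,0.16],[-1,0.75,-0.27,-0.12,0.16],[-1,0.75,-0.27,-0.12,0.16],[-1,0.75,-0.27,-0.11,0.16],[-1,0.75,-0.28,-0.11,0.16]]
```

>>> move_arm --pt "-1 0.75 -0.27 -0.13 0.16" --pt "-1 0.75 -0.27 -0.12 0.16" --pt "-1 0.75 -0.27 -0.12 0.16" --pt "-1 0.75 -0.27 -0.11 0.16" --pt "-1 0.75 -0.28 -0.11 0.16" --pt "-1 0 0 0 0"

```text
time_s: 3.75
tcp_pos: [0.5155, -0.3617, 0.237]
tool_rot: [0.597, -0.381, 0.595, 0.38]
force: [0.1, 0.0, 0.4]
grip_width: 0.0855
```

Run:
```python
from fit import *
p=robot.read_camera("wrist");np.savez("w2.npz",**{k:p[k] for k in("color","z_map","camera_matrix","R","t")})
cv2.imwrite("pics/w2.png",p["color"]);fit(p)
plan([.5136,-.3612,.092],65.4)
```

```text
upper ((515.0137329101562, -359.04425048828125), (29.41259765625, 219.62124633789062), 65.39825439453125) 0.1306919404394658
plane n [ 0.305  0.667 -0.68 ] long [ 0.909 -0.417 -0.002] yaw 65.3620885480831
base 6659 ((490.9795227050781, -408.9716796875), (211.81845092773438, 254.35617065429688), 65.39368438720703) 0.012035806530732957
table z 4.420140930301686e-05
0.007 0.018 6659 [[-0.2215, -0.7279, 0.0097], [-0.0876, -0.5918, 0.012], [-0.0643, -0.4897, 0.0155]]
0.04 0.06 1125 [[-0.1828, -0.7176, 0.0412], [-0.1571, -0.5993, 0.0545], [-0.1511, -0.5094, 0.0599]]
0.06 0.08 2299 [[-0.1711, -0.7216, 0.0603], [-0.1474, -0.593, 0.0705], [-0.1396, -0.5094, 0.0798]]
0.08 0.1 2021 [[-0.1398, -0.7232, 0.0802], [-0.1336, -0.5997, 0.0905], [-0.1281, -0.5097, 0.0998]]
0.1 0.11 1170 [[-0.1284, -0.723, 0.1001], [-0.1252, -0.5996, 0.1051], [-0.1221, -0.5095, 0.1099]]
0.11 0.12 1303 [[-0.1227, -0.7232, 0.1101], [-0.1194, -0.5977, 0.115], [-0.1164, -0.5094, 0.1199]]
0.12 0.14 4211 [[-0.1166, -0.7232, 0.1203], [-0.1081, -0.5979, 0.1264], [-0.0997, -0.5096, 0.13]]
from [ 0.5155 -0.3617  0.2388] 65.18 n 5
[[-1,0.98,0.01,-0.0,-0.01],[-1,0.98,0.01,-0.0,-0.01],[-1,0.98,0.01,-0.0,-0.01],[-1,0.98,0.01,-0.0,-0.01],[-1,0.98,0.01,-0.0,-0.01]]
```

View pics/w2.png

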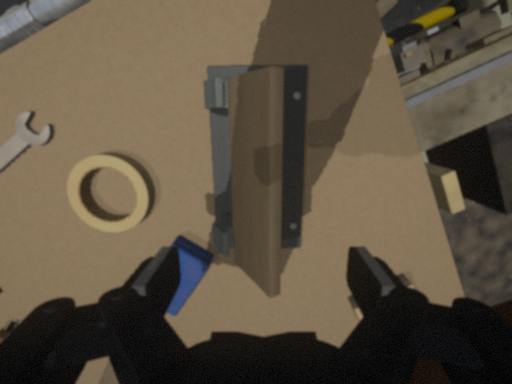

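The second view shows the board at about (258,180) with its lips to the left (216,93)/(222,237), and it agrees with the first fit. I'll descend, close part-way, then push the top upright.

>>> move_arm --pt "-1 0.98 0.01 0 0" --pt "-1 0.98 0.01 0 0" --pt "-1 0.98 0.01 0 0" --pt "-1 0.98 0 0 0" --pt "-1 0.95 0 0 0" --pt "-0.1 0 0 0 0" --pt "-0.1 0 0 0 0" --pt "-0.1 0 0 0 0" --pt "-0.1 0 0 0 0" --force 20

```text
time_s: 4.7
tcp_pos: [0.5185, -0.3651, 0.1045]
tool_rot: [0.598, -0.389, 0.593, 0.374]
force: [-0.4, -0.5, -0.1]
grip_width: 0.0469
```

Run:
```python
from h import *
s,P,a=pose();print(s["q"],P,np.degrees(a),s["force"],s["torque"]);w_,x,y,z=s["tool_rot"]
print("toolx",1-2*(y*y+z*z),2*(x*y+w_*z),2*(x*z-w_*y))
plan([.5136,-.3612,.092],65.4)
```

```text
[-0.7424017   0.49216797 -0.03693701  1.0195026   0.00108512 -0.3101961 ] [ 0.51853603 -0.36513881  0.10454384] 65.23360429142187 [-0.35290317 -0.49064327 -0.10239779] [ 0.03225564  0.02506919 -0.01482409]
toolx 0.017081965141146238 -0.014200109656515747 -0.9997532512338531
from [ 0.5185 -0.3651  0.1045] 65.23 n 1
[[-1,0.42,0.2,0.05,-0.02]]
```

>>> move_arm --pt "-1 0 0 0 0" --pt "-1 -0.98 0 0 0" --pt "-1 -0.98 0 0 0" --pt "-1 -0.98 0 0 0" --pt "-1 0 0 0 0"

```text
time_s: 5.2
tcp_pos: [0.5174, -0.3643, 0.1997]
tool_rot: [0.598, -0.39, 0.593, 0.372]
force: [1.2, 0.0, -0.1]
grip_width: 0.0856
```

```bash
cat >> h.py <<'E'
def st():
    s,P,a=pose();w_,x,y,z=s["tool_rot"]
    t=np.array([1-2*(y*y+z*z),2*(x*y+w_*z)]);b=np.arctan2(P[1],P[0]);c,d=np.cos(b),np.sin(b)
    print(round(s["time_s"],2),P.round(4),"yaw",round(np.degrees(a),2),"tilt deg rad/tan",np.degrees([t@[c,d],t@[-d,c]]).round(2),"F",s["force"].round(1),"w",round(s["grip_width"],4),"q",s["q"].round(2))
E
python3 - <<'E'
from h import *
st()
E
```

```text
5.2 [ 0.5174 -0.3643  0.1997] yaw 65.24 tilt deg rad/tan [ 1.49 -0.13] F [ 1.2  0.  -0.1] w 0.0856 q [-0.74  0.44  0.14  1.24  0.   -0.31]
```

>>> move_arm --pt "-1 1 0 0 0" --pt "-1 1 0 0 0" --pt "-1 0 0 0 0"

```text
time_s: 5.5
tcp_pos: [0.5198, -0.3663, 0.141]
tool_rot: [0.599, -0.392, 0.592, 0.37]
force: [-0.3, 1.3, 0.0]
grip_width: 0.0856
```

```bash
python3 -c "
from h import *
st()"
```

```text
5.5 [ 0.5198 -0.3663  0.141 ] yaw 65.24 tilt deg rad/tan [ 1.83 -0.17] F [-0.3  1.3  0. ] w 0.0856 q [-0.74  0.47  0.02  1.09  0.   -0.31]
```

>>> move_arm --pt "-1 -0.4 0 0 0" --pt "-1 -0.4 0 0 0" --pt "-1 -0.4 0 0 0" --pt "-1 -0.4 0 0 0" --pt "-1 -0.1 0 0 0"

```text
time_s: 6.0
tcp_pos: [0.5191, -0.3658, 0.2031]
tool_rot: [0.599, -0.394, 0.592, 0.369]
force: [-0.0, 0.4, 0.3]
grip_width: 0.0854
```

```bash
python3 -c "
from h import *
st()"
```

```text
6.0 [ 0.5191 -0.3658  0.2031] yaw 65.24 tilt deg rad/tan [ 2.13 -0.21] F [-0.   0.4  0.3] w 0.0854 q [-0.74  0.44  0.14  1.24  0.   -0.31]
```

>>> move_arm --pt "-1 0 0 0 0" --pt "-1 0 0 0 0" --pt "-1 0 0 0 0" --pt "-1 0 0 0 0"

```text
time_s: 6.4
tcp_pos: [0.5194, -0.366, 0.2054]
tool_rot: [0.599, -0.395, 0.591, 0.368]
force: [-0.3, 1.5, 0.5]
grip_width: 0.0853
```

```bash
python3 -c "
from h import *
st()"
```

```text
6.4 [ 0.5194 -0.366   0.2054] yaw 65.24 tilt deg rad/tan [ 2.27 -0.23] F [-0.3  1.5  0.5] w 0.0853 q [-0.74  0.43  0.14  1.24  0.   -0.31]
```

>>> move_arm --pt "-1 0 0.3 0 0" --pt "-1 0 0.3 0 0" --pt "-1 0 0.3 0 0" --pt "-1 0 0.3 0 0"

```text
time_s: 6.8
tcp_pos: [0.4841, -0.3494, 0.2025]
tool_rot: [0.599, -0.394, 0.592, 0.369]
force: [-0.0, -0.1, 0.7]
grip_width: 0.0855
```

```bash
python3 -c "
from h import *
st()"
```

```text
6.8 [ 0.4841 -0.3494  0.2025] yaw 65.26 tilt deg rad/tan [ 2.14 -0.19] F [-0.  -0.1  0.7] w 0.0855 q [-0.76  0.37  0.03  1.19  0.   -0.33]
```

>>> move_arm --pt "-1 0 0.98 0.19 0" --pt "-1 0 0.98 0.19 0" --pt "-1 0 0.98 0.19 0" --pt "-1 0 0.98 0.19 0"

```text
time_s: 7.2
tcp_pos: [0.3822, -0.277, 0.1969]
tool_rot: [0.599, -0.394, 0.592, 0.368]
force: [-0.6, 0.5, 0.3]
grip_width: 0.0853
```

```bash
python3 -c "
from h import *
st()"
```

```text
7.2 [ 0.3822 -0.277   0.1969] yaw 65.23 tilt deg rad/tan [ 2.17 -0.2 ] F [-0.6  0.5  0.3] w 0.0853 q [-0.8   0.16 -0.28  1.09  0.   -0.37]
```

>>> move_arm --pt "-1 0 -0.98 -0.19 0" --pt "-1 0 -0.98 -0.19 0" --pt "-1 0 -0.98 -0.19 0" --pt "-1 0 -0.98 -0.19 0"

```text
time_s: 7.6
tcp_pos: [0.472, -0.3408, 0.2015]
tool_rot: [0.599, -0.392, 0.592, 0.369]
force: [1.1, 0.1, -0.3]
grip_width: 0.0852
```

```bash
python3 -c "
from h import *
st()"
```

```text
7.6 [ 0.472  -0.3408  0.2015] yaw 65.16 tilt deg rad/tan [ 1.89 -0.17] F [ 1.1  0.1 -0.3] w 0.0852 q [-0.77  0.35 -0.01  1.18  0.   -0.33]
```

```bash
cat >> h.py <<'E'
from scipy.spatial.transform import Rotation as Ro
def plan(tgt,yaw=None,f=-1,vmax=1.0,n=None):
    s,P,a=pose();q=s["tool_rot"];R0=Ro.from_quat([*q[1:],q[0]])
    da=0 if yaw is None else (np.radians(yaw)-a+np.pi)%(2*np.pi)-np.pi
    d=np.array(tgt)-P
    n=n or int(max(1,np.ceil(max(abs(da)/.12,np.linalg.norm(d)/.03/vmax)-1e-6)))
    rows=[]
    for i in range(n):
        Ri=R0*Ro.from_rotvec([-da*i/n,0,0])
        rows.append([f]+[round(float(v)+0.0,2) for v in Ri.inv().apply(d/n/.03)]+[round(-da/n/.12,2)])
    st();print(str(rows).replace(" ",""))
E
python3 -c "
from h import *
plan([.5136,-.3612,.2],65.4,vmax=.7)"
```

```text
7.6 [ 0.472  -0.3408  0.2015] yaw 65.16 tilt deg rad/tan [ 1.89 -0.17] F [ 1.1  0.1 -0.3] w 0.0852 q [-0.77  0.35 -0.01  1.18  0.   -0.33]
[[-1,0.03,-0.51,-0.01,np.float64(-0.01)],[-1,0.03,-0.51,-0.01,np.float64(-0.01)],[-1,0.03,-0.51,-0.01,np.float64(-0.01)]]
```

>>> move_arm --pt "-1 0.03 -0.51 -0.01 -0.01" --pt "-1 0.03 -0.51 -0.01 -0.01" --pt "-1 0.03 -0.51 -0.01 -0.01"

```text
time_s: 7.9
tcp_pos: [0.5143, -0.3622, 0.2001]
tool_rot: [0.598, -0.393, 0.592, 0.37]
force: [0.5, 0.0, 0.2]
grip_width: 0.0851
```

```bash
python3 -c "
from h import *
plan([.5136,-.3612,.092],65.4,vmax=.5)"
```

```text
7.9 [ 0.5143 -0.3622  0.2001] yaw 65.33 tilt deg rad/tan [ 1.91 -0.2 ] F [0.5 0.  0.2] w 0.0851 q [-0.74  0.43  0.12  1.23  0.   -0.31]
[[-1,0.45,0.02,0.01,np.float64(-0.0)],[-1,0.45,0.02,0.01,np.float64(-0.0)],[-1,0.45,0.02,0.01,np.float64(-0.0)],[-1,0.45,0.02,0.01,np.float64(-0.0)],[-1,0.45,0.02,0.01,np.float64(-0.0)],[-1,0.45,0.02,0.01,np.float64(-0.0)],[-1,0.45,0.02,0.01,np.float64(-0.0)],[-1,0.45,0.02,0.01,np.float64(-0.0)]]
```

>>> move_arm --pt "-1 0.45 0.02 0.01 0" --pt "-1 0.45 0.02 0.01 0" --pt "-1 0.45 0.02 0.01 0" --pt "-1 0.45 0.02 0.01 0" --pt "-1 0.45 0.02 0.01 0" --pt "-1 0.45 0.02 0.01 0" --pt "-1 0.45 0.02 0.01 0" --pt "-1 0.45 0.02 0.01 0"

```text
time_s: 8.7
tcp_pos: [0.5111, -0.3599, 0.09]
tool_rot: [0.599, -0.394, 0.592, 0.369]
force: [0.3, -1.5, -0.7]
grip_width: 0.0856
```

```bash
python3 -c "
from h import *
plan([.5136,-.3612,.092],65.4,vmax=.5,f=-.1)"
```

```text
8.7 [ 0.5111 -0.3599  0.09  ] yaw 65.31 tilt deg rad/tan [ 2.11 -0.23] F [ 0.3 -1.5 -0.7] w 0.0856 q [-0.74  0.48 -0.11  0.95  0.   -0.31]
[[-0.1,-0.06,-0.1,-0.01,np.float64(-0.01)]]
```

>>> move_arm --pt "0 -0.05 -0.1 0 0" --pt "0 0 0 0 0" --pt "0 0 0 0 0" --pt "0 0 0 -0.18 0" --pt "0 0 0 -0.18 0" --pt "0 0 0 -0.18 0" --pt "0 0 0 -0.18 0" --pt "0 0 0 -0.18 0" --pt "0 0 0 -0.18 0" --force 20

```text
time_s: 9.6
tcp_pos: [0.4983, -0.3926, 0.094]
tool_rot: [0.599, -0.394, 0.591, 0.369]
force: [-0.2, -0.3, 0.7]
grip_width: 0.0428
```

```bash
python3 -c "
from h import *
st();P=pose()[1]
print('rackx,y',(P[:2]-[.5103,-.3685])@[-.4163,-.9092],(P[:2]-[.5103,-.3685])@[.9092,-.4163])
p=robot.read_camera('wrist');cv2.imwrite('pics/w3.png',p['color'])"
```

```text
9.6 [ 0.4983 -0.3926  0.094 ] yaw 65.31 tilt deg rad/tan [ 2.19 -0.11] F [-0.2 -0.3  0.7] w 0.0428 q [-0.8   0.49 -0.07  0.97  0.   -0.37]
rackx,y 0.026905654387409765 -0.0008945001423468061
```

View pics/w3.png

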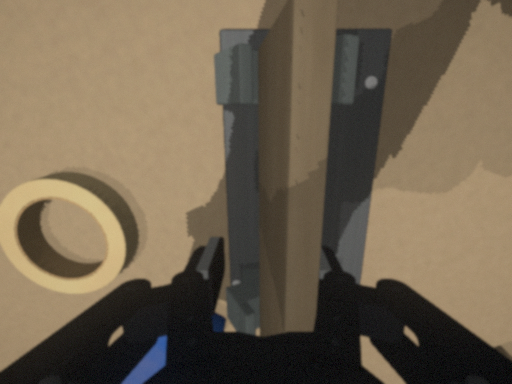

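The board's top has been pushed off the back rests and now stands nearly upright between the fingers (column ~290). Closing.

>>> move_arm --pt "0.3 0 0 0.04 0" --pt "0.5 -0.05 0 0 0" --pt "0.7 -0.05 0 0 0" --pt "1 0 0 0 0" --pt "1 0 0 0 0" --pt "1 0 0 0 0" --force 30

```text
time_s: 10.25
tcp_pos: [0.4985, -0.3909, 0.0967]
tool_rot: [0.599, -0.394, 0.591, 0.369]
force: [0.1, -0.9, -2.3]
grip_width: 0.0137
```

```bash
python3 -c "
from h import *
st();P=pose()[1]
print('rackx,y',(P[:2]-[.5103,-.3685])@[-.4163,-.9092],(P[:2]-[.5103,-.3685])@[.9092,-.4163])"
```

```text
10.25 [ 0.4985 -0.3909  0.0967] yaw 65.31 tilt deg rad/tan [ 2.1  -0.04] F [ 0.1 -0.9 -2.3] w 0.0137 q [-0.8   0.49 -0.07  0.98  0.   -0.36]
rackx,y 0.025320263393197484 -0.001430390049606081
```

>>> move_arm --pt "1 0 0 0 0" --pt "1 -0.2 0 0 0" --pt "1 -0.4 0 0 0" --pt "1 -0.6 0 0 0" --pt "1 -0.8 0 0 0" --pt "1 -0.9 0 0 0" --pt "1 -0.9 0 0 0" --pt "1 -0.9 0 0 0" --pt "1 -0.6 0 0 0" --pt "1 -0.3 0 0 0" --force 90

```text
time_s: 11.25
tcp_pos: [0.492, -0.386, 0.2772]
tool_rot: [0.599, -0.394, 0.592, 0.369]
force: [-0.7, 0.1, -2.2]
grip_width: 0.0132
```

```bash
python3 -c "
from h import *
p=robot.read_camera('wrist');np.savez('w4.npz',**{k:p[k] for k in('color','z_map','camera_matrix','R','t')});cv2.imwrite('pics/w4.png',p['color'])
C=cloud(p);P=pose()[1];m=(np.linalg.norm(C-P,axis=-1)<.2)&(C[...,2]>P[2]-.09)&(p['z_map']>0);m[300:]=0
q=C[m];yaw=np.radians(65.31);k=np.c_[(q[:,:2]-P[:2])@[np.cos(yaw),np.sin(yaw)],(q[:,:2]-P[:2])@[-np.sin(yaw),np.cos(yaw)],q[:,2]-P[2]]
print(len(k),np.percentile(k,[1,50,99],axis=0).round(4));B=k-k.mean(0);print(np.linalg.svd(B,full_matrices=False)[2].round(3))
plan([.4,-.1,.27],40,f=1)"
```

```text
18572 [[-0.0386  0.0049  0.0108]
 [ 0.      0.0399  0.0453]
 [ 0.0391  0.1045  0.0646]]
[[-0.002  1.     0.01 ]
 [-1.    -0.002  0.015]
 [ 0.015 -0.01   1.   ]]
11.3 [ 0.4923 -0.3862  0.2781] yaw 65.29 tilt deg rad/tan [ 2.24 -0.12] F [-2.2  0.3 -0. ] w 0.0133 q [-0.8   0.41  0.3   1.42  0.   -0.37]
[[1,-0.01,0.62,0.67,np.float64(0.33)],[1,-0.01,0.64,0.65,np.float64(0.33)],[1,-0.01,0.67,0.62,np.float64(0.33)],[1,-0.01,0.69,0.59,np.float64(0.33)],[1,-0.01,0.72,0.56,np.float64(0.33)],[1,-0.01,0.74,0.53,np.float64(0.33)],[1,-0.01,0.76,0.5,np.float64(0.33)],[1,-0.01,0.78,0.47,np.float64(0.33)],[1,-0.01,0.8,0.44,np.float64(0.33)],[1,-0.01,0.81,0.41,np.float64(0.33)],[1,-0.01,0.83,0.38,np.float64(0.33)]]
```

View pics/w4.png

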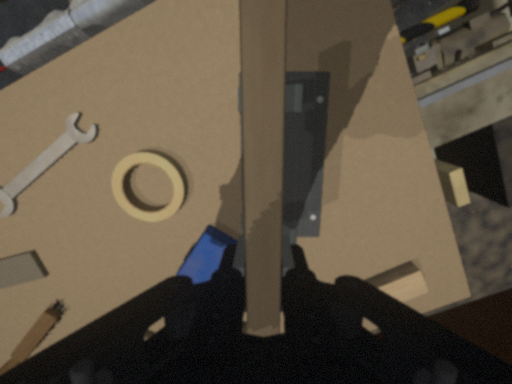

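Run:
```python
from h import *
p=dict(np.load("w4.npz"));C=cloud(p);P=np.array([.4922,-.3861,.2778]);yaw=np.radians(65.3)
q=C[:300].reshape(-1,3)-P;k=np.c_[q[:,:2]@[np.cos(yaw),np.sin(yaw)],q[:,:2]@[-np.sin(yaw),np.cos(yaw)],q[:,2]]
m=(abs(k[:,0])<.02)&(k[:,2]>.0)&(k[:,2]<.08)&(k[:,1]>.035)
t=k[m];print(len(t),t.min(0),t.max(0))
for a in(.04,.07,.1): s=t[abs(t[:,1]-a)<.005];print(a,np.percentile(s,[2,50,98],axis=0).round(4).tolist())
plan([.378,.292,.27],12.5,f=1)
```

```text
9752 [-0.00721032  0.03500102  0.04202858] [0.00698874 0.10601357 0.04805268]
0.04 [[-0.0066, 0.0353, 0.0438], [-0.0001, 0.0401, 0.0455], [0.0067, 0.0447, 0.0467]]
0.07 [[-0.0067, 0.0652, 0.0437], [-0.0001, 0.0701, 0.0455], [0.0067, 0.0748, 0.0468]]
0.1 [[-0.0067, 0.0952, 0.0437], [-0.0001, 0.1001, 0.0455], [0.0066, 0.1048, 0.047]]
11.3 [ 0.4923 -0.3862  0.2781] yaw 65.29 tilt deg rad/tan [ 2.24 -0.12] F [-2.2  0.3 -0. ] w 0.0133 q [-0.8   0.41  0.3   1.42  0.   -0.37]
[[1,-0.02,0.56,0.82,np.float64(0.33)],[1,-0.02,0.59,0.8,np.float64(0.33)],[1,-0.02,0.63,0.78,np.float64(0.33)],[1,-0.02,0.66,0.75,np.float64(0.33)],[1,-0.02,0.69,0.72,np.float64(0.33)],[1,-0.02,0.71,0.7,np.float64(0.33)],[1,-0.02,0.74,0.67,np.float64(0.33)],[1,-0.02,0.77,0.64,np.float64(0.33)],[1,-0.02,0.79,0.61,np.float64(0.33)],[1,-0.02,0.82,0.57,np.float64(0.33)],[1,-0.02,0.84,0.54,np.float64(0.33)],[1,-0.02,0.86,0.51,np.float64(0.33)],[1,-0.02,0.88,0.47,np.float64(0.33)],[1,-0.02,0.9,0.44,np.float64(0.33)],[1,-0.02,0.91,0.4,np.float64(0.33)],[1,-0.02,0.93,0.36,np.float64(0.33)],[1,-0.02,0.94,0.32,np.float64(0.33)],[1,-0.02,0.95,0.29,np.float64(0.33)],[1,-0.02,0.97,0.25,np.float64(0.33)],[1,-0.02,0.97,0.21,np.float64(0.33)],[1,-0.02,0.98,0.17,np.float64(0.33)],[1,-0.02,0.99,0.13,np.float64(0.33)],[1,-0.02,0.99,0.09,np.float64(0.33)]]
```

>>> move_arm --pt "1 -0.02 0.56 0.82 0.33" --pt "1 -0.02 0.59 0.8 0.33" --pt "1 -0.02 0.63 0.78 0.33" --pt "1 -0.02 0.66 0.75 0.33" --pt "1 -0.02 0.69 0.72 0.33" --pt "1 -0.02 0.71 0.7 0.33" --pt "1 -0.02 0.74 0.67 0.33" --pt "1 -0.02 0.77 0.64 0.33" --pt "1 -0.02 0.79 0.61 0.33" --pt "1 -0.02 0.82 0.57 0.33"

```text
time_s: 12.3
tcp_pos: [0.4393, -0.0822, 0.2697]
tool_rot: [0.666, -0.261, 0.656, 0.239]
force: [0.6, -0.0, -2.3]
grip_width: 0.0132
```

>>> move_arm --pt "1 -0.02 0.84 0.54 0.33" --pt "1 -0.02 0.86 0.51 0.33" --pt "1 -0.02 0.88 0.47 0.33" --pt "1 -0.02 0.9 0.44 0.33" --pt "1 -0.02 0.91 0.4 0.33" --pt "1 -0.02 0.93 0.36 0.33" --pt "1 -0.02 0.94 0.32 0.33" --pt "1 -0.02 0.85 0.29 0.33" --pt "1 -0.02 0.6 0.2 0.33" --pt "1 -0.02 0.3 0.1 0.33"

```text
time_s: 13.3
tcp_pos: [0.3967, 0.1926, 0.2647]
tool_rot: [0.703, -0.119, 0.693, 0.101]
force: [0.1, -0.2, -2.8]
grip_width: 0.013
```

Run:
```python
from h import *
st()
p=robot.read_camera("wrist");np.savez("w5.npz",**{k:p[k] for k in("color","z_map","camera_matrix","R","t")})
pt=robot.read_camera("top");np.savez("t5.npz",**{k:pt[k] for k in("color","z_map","camera_matrix","R","t")})
a=cv2.resize(p["color"],(512,384));b=cv2.resize(pt["color"][120:260,130:330],(286,200))
im=np.zeros((384,798,3),np.uint8);im[:,:512]=a;im[:200,512:]=b;cv2.imwrite("pics/w5.png",im)
C=cloud(p);z=C[...,2];R=(abs(C[...,0]-.53)<.25)&(abs(C[...,1]-.32)<.25)
for n,m in(("plate",R&(z>.055)&(z<.064)),("pl+pieces",R&(z>.055)&(z<.085)),("thick",R&(z>.073)&(z<.085)),("tray blue",R&(z<.055)&(p["color"][...,0].astype(int)>p["color"][...,2]+40))):
    if m.sum()>9: print(n,m.sum(),cv2.minAreaRect(C[m][:,:2].astype(np.float32)*1000),np.median(z[m]))
plan([.378,.292,.2],12.5,f=1)
```

```text
13.3 [0.3967 0.1926 0.2647] yaw 17.85 tilt deg rad/tan [ 0.35 -1.63] F [ 0.1 -0.2 -2.8] w 0.013 q [ 0.28  0.1  -0.16  1.29 -0.03  1.54]
plate 21214 ((486.0193786621094, 294.79937744140625), (182.5763397216797, 229.46954345703125), 16.70636558532715) 0.05996984863028712
pl+pieces 29951 ((486.0193786621094, 294.79937744140625), (182.5763397216797, 229.46954345703125), 16.70636558532715) 0.06039620552099536
thick 5989 ((492.281494140625, 294.0760498046875), (190.10980224609375, 96.48526000976562), 65.0712890625) 0.07790379314704027
tray blue 14870 ((641.665283203125, 345.90936279296875), (140.7510986328125, 261.6760559082031), 12.513978004455566) 0.003761236905182179
13.4 [0.3969 0.1922 0.2647] yaw 17.93 tilt deg rad/tan [ 0.35 -1.63] F [ 0.3 -0.1 -2.9] w 0.0131 q [ 0.28  0.1  -0.16  1.29 -0.03  1.54]
[[1,0.41,0.68,0.08,np.float64(0.16)],[1,0.41,0.68,0.07,np.float64(0.16)],[1,0.41,0.69,0.05,np.float64(0.16)],[1,0.41,0.69,0.04,np.float64(0.16)],[1,0.41,0.69,0.03,np.float64(0.16)]]
```

View pics/w5.png

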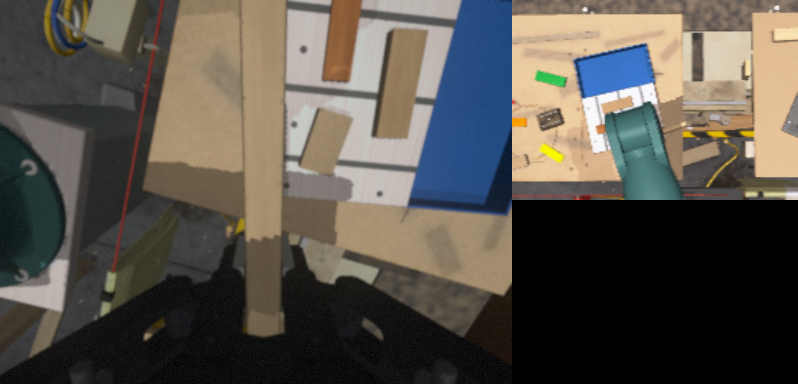

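Wrist view: the three offcuts are at (342,40) thin, (402,85) long and (326,140) short. The board is clear to their left (-x side), and the tray is on the right. Now the plate edges in its own frame.

Run:
```python
from h import *
p=dict(np.load("w5.npz"));C=cloud(p)
yaw=np.radians(12.5);ax=np.array([np.cos(yaw),np.sin(yaw)]);ay=np.array([-ax[1],ax[0]])
X=C[...,:2]-[.4638,.3109];u=X@ax;v=X@ay;z=C[...,2]
m=(z>.0575)&(z<.063)&(u>-.15)&(u<.2)
for a in(-.1,-.06,-.02,.02): s=m&(abs(v-a)<.01);print("y",a,"far edge",np.percentile(u[s],99.5).round(4))
for a in(-.05,0,.05,.08): s=m&(abs(u-a)<.01);print("x",a,"right edge",np.percentile(v[s],.5).round(4))
s=m&(abs(v+.11)<.015);print("near edge",np.percentile(u[s],.5))
for n,k in(("pieces18",(z>.074)&(z<.084)),("thin",(z>.0665)&(z<.0715))):
    k=k&(abs(u)<.1)&(abs(v)<.13)&(u>-.08);nl,l,s_,c=cv2.connectedComponentsWithStats(k.astype(np.uint8))
    for i in range(1,nl):
        if s_[i,4]>150: q=l==i;print(n,s_[i,4],"u",np.percentile(u[q],[1,99]).round(3),"v",np.percentile(v[q],[1,99]).round(3),np.median(z[q]))
t=dict(np.load("top0.npz"));C=cloud(t);X=C[...,:2]-[.4638,.3109];u=X@ax;v=X@ay;z=C[...,2]
k=(z>.064)&(z<.09)&(abs(u)<.1)&(abs(v)<.13);print("top all pieces u",u[k].min(),u[k].max(),"v",v[k].min(),v[k].max())
m=(z>.055)&(z<.085);print("top plate v",np.percentile(v[m&(abs(u)<.09)&(abs(v)<.16)],[.5,99.5]),"u near",np.percentile(u[m&(abs(v)<.1)&(abs(u)<.15)],.5))
```

```text
y -0.1 far edge 0.0998
y -0.06 far edge 0.1
y -0.02 far edge 0.1
y 0.02 far edge 0.1003
x -0.05 right edge -0.1286
x 0 right edge -0.1291
x 0.05 right edge -0.1296
x 0.08 right edge -0.1288
near edge -0.0626349252896087
pieces18 3750 u [0.03  0.068] v [-0.043  0.064] 0.07784633843435812
pieces18 2177 u [-0.045  0.002] v [-0.092 -0.022] 0.07801620237351507
thin 2281 u [-0.035 -0.005] v [0.011 0.085] 0.06891817212576211
thin 174 u [0.029 0.035] v [-0.045  0.055] 0.06908327420649317
top all pieces u -0.09906747958552099 0.09951189822577051 v -0.12804275777344884 0.1295583273578455
top plate v [-0.12672412  0.12985737] u near -0.09835533362639672
```

Run:
```python
from h import *
plan([.3803,.2949,.14],12.5,f=1,vmax=.7)
p=dict(np.load("w5.npz"));C=cloud(p);P=np.array([.3968,.1924,.2647]);yaw=np.radians(17.9)
q=C[:300].reshape(-1,3)-P;k=np.c_[q[:,:2]@[np.cos(yaw),np.sin(yaw)],q[:,:2]@[-np.sin(yaw),np.cos(yaw)],q[:,2]]
for a in(.04,.07,.1): s=k[(abs(k[:,0])<.006)&(k[:,2]>.03)&(k[:,2]<.06)&(abs(k[:,1]-a)<.004)];print(a,np.median(s,axis=0).round(4))
```

```text
13.4 [0.3969 0.1922 0.2647] yaw 17.93 tilt deg rad/tan [ 0.35 -1.63] F [ 0.3 -0.1 -2.9] w 0.0131 q [ 0.28  0.1  -0.16  1.29 -0.03  1.54]
[[1,0.51,0.44,0.06,np.float64(0.1)],[1,0.51,0.44,0.06,np.float64(0.1)],[1,0.51,0.44,0.05,np.float64(0.1)],[1,0.51,0.44,0.05,np.float64(0.1)],[1,0.51,0.44,0.04,np.float64(0.1)],[1,0.51,0.45,0.03,np.float64(0.1)],[1,0.51,0.45,0.03,np.float64(0.1)],[1,0.51,0.45,0.02,np.float64(0.1)]]
0.04 [-0.0002  0.0401  0.0465]
0.07 [0.0001 0.0701 0.0467]
0.1 [-0.      0.1001  0.047 ]
```

>>> move_arm --pt "1 0.51 0.44 0.06 0.1" --pt "1 0.51 0.44 0.06 0.1" --pt "1 0.51 0.44 0.05 0.1" --pt "1 0.51 0.44 0.05 0.1" --pt "1 0.51 0.44 0.04 0.1" --pt "1 0.51 0.45 0.03 0.1" --pt "1 0.51 0.45 0.03 0.1" --pt "1 0.4 0.35 0.02 0.1"

```text
time_s: 14.2
tcp_pos: [0.3812, 0.2894, 0.1378]
tool_rot: [0.708, -0.086, 0.697, 0.067]
force: [-0.1, 0.0, -2.5]
grip_width: 0.0132
```

```bash
python3 -c "
from h import *
plan([.3803,.2949,.108],12.5,f=1,vmax=.4)"
```

```text
14.2 [0.3812 0.2894 0.1378] yaw 12.5 tilt deg rad/tan [-0.   -1.79] F [-0.1  0.  -2.5] w 0.0132 q [ 0.5   0.23 -0.35  0.98 -0.03  1.85]
[[1,0.33,0.07,-0.0,np.float64(0.0)],[1,0.33,0.07,-0.0,np.float64(0.0)],[1,0.33,0.07,-0.0,np.float64(0.0)]]
```

Descend to 2–3 mm above the plate, then ease down until contact.

>>> move_arm --pt "1 0.33 0.07 0 0" --pt "1 0.33 0.07 0 0" --pt "1 0.3 0.07 0 0" --pt "1 0 0 0 0" --pt "1 0.05 0 0 0" --pt "1 0.05 0 0 0"

```text
time_s: 14.8
tcp_pos: [0.3807, 0.293, 0.1038]
tool_rot: [0.708, -0.087, 0.697, 0.068]
force: [-4.3, 3.0, 24.4]
grip_width: 0.0132
```

```bash
python3 -c "
from h import *
st()"
```

```text
14.8 [0.3807 0.293  0.1038] yaw 12.64 tilt deg rad/tan [-0.05 -1.79] F [-4.3  3.  24.4] w 0.0132 q [ 0.5   0.27 -0.41  0.89 -0.03  1.86]
```

>>> move_arm --pt "1 -0.03 0 0 0" --pt "1 0 0 0.15 0" --pt "1 0 0 0.3 0" --pt "1 0 0 0.4 0" --pt "1 0 0 0.4 0"

```text
time_s: 15.3
tcp_pos: [0.4203, 0.3016, 0.1069]
tool_rot: [0.709, -0.087, 0.696, 0.069]
force: [0.1, 0.5, -1.7]
grip_width: 0.0127
```

```bash
python3 -c "
from h import *
plan([.4638+.11*.9763-.0005,.3109+.11*.2164+.0025,.1035],12.5,f=1,vmax=.4)"
```

```text
15.3 [0.4203 0.3016 0.1069] yaw 12.65 tilt deg rad/tan [ 0.17 -1.82] F [ 0.1  0.5 -1.7] w 0.0127 q [ 0.48  0.32 -0.32  0.92 -0.03  1.83]
[[1,0.01,0.01,0.4,np.float64(0.0)],[1,0.01,0.01,0.4,np.float64(0.0)],[1,0.01,0.01,0.4,np.float64(0.0)],[1,0.01,0.01,0.4,np.float64(0.0)],[1,0.01,0.01,0.4,np.float64(0.0)],[1,0.01,0.01,0.4,np.float64(0.0)],[1,0.01,0.01,0.4,np.float64(0.0)],[1,0.01,0.01,0.4,np.float64(0.0)],[1,0.01,0.01,0.4,np.float64(0.0)],[1,0.01,0.01,0.4,np.float64(0.0)],[1,0.01,0.01,0.4,np.float64(0.0)],[1,0.01,0.01,0.4,np.float64(0.0)],[1,0.01,0.01,0.4,np.float64(0.0)]]
```

>>> move_arm --pt "1 0.04 0.01 0.1 0" --pt "1 0.04 0.01 0.3 0" --pt "1 0.01 0.01 0.4 0" --pt "1 0.01 0.01 0.4 0"

```text
time_s: 15.7
tcp_pos: [0.4582, 0.3109, 0.1039]
tool_rot: [0.708, -0.087, 0.697, 0.068]
force: [-9.3, -2.9, 14.8]
grip_width: 0.0128
```

```bash
python3 -c "
from h import *
plan([.4638+.11*.9763-.0005,.3109+.11*.2164+.0025,.1045],12.5,f=1,vmax=.4)
p=robot.read_camera('wrist');cv2.imwrite('pics/w6.png',p['color'])"
```

```text
15.7 [0.4582 0.3109 0.1039] yaw 12.63 tilt deg rad/tan [ 0.1 -1.8] F [-9.3 -2.9 14.8] w 0.0128 q [ 0.47  0.38 -0.23  0.95 -0.03  1.82]
[[1,0.0,0.0,0.39,np.float64(0.0)],[1,0.0,0.0,0.39,np.float64(0.0)],[1,0.0,0.0,0.39,np.float64(0.0)],[1,0.0,0.0,0.39,np.float64(0.0)],[1,0.0,0.0,0.39,np.float64(0.0)],[1,0.0,0.0,0.39,np.float64(0.0)],[1,0.0,0.0,0.39,np.float64(0.0)],[1,0.0,0.0,0.39,np.float64(0.0)],[1,0.0,0.0,0.39,np.float64(0.0)],[1,0.0,0.0,0.39,np.float64(0.0)]]
```

View pics/w6.png

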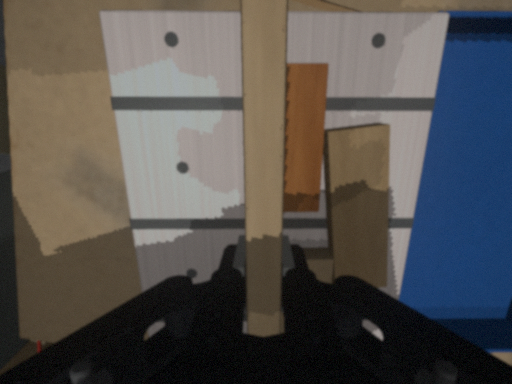

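All three pieces are ahead of the board: thin (303,138), long (358,205), and short near (318,265). The clear plate is behind it. I'll keep pushing.

>>> move_arm --pt "1 -0.01 0 0.38 0" --pt "1 0 0 0.38 0" --pt "1 0 0 0.38 0" --pt "1 0 0 0.38 0" --pt "1 0 0 0.38 0"

```text
time_s: 16.25
tcp_pos: [0.5201, 0.3249, 0.1043]
tool_rot: [0.709, -0.087, 0.697, 0.068]
force: [-1.1, -1.0, -1.6]
grip_width: 0.0125
```

```bash
python3 -c "
from h import *
plan([.4638+.11*.9763-.0005,.3109+.11*.2164+.0025,.1045],12.5,f=1,vmax=.4)"
```

```text
16.25 [0.5201 0.3249 0.1043] yaw 12.62 tilt deg rad/tan [ 0.18 -1.78] F [-1.1 -1.  -1.6] w 0.0125 q [ 0.44  0.47 -0.08  1.02 -0.03  1.79]
[[1,0.0,0.01,0.35,np.float64(0.0)],[1,0.0,0.01,0.35,np.float64(0.0)],[1,0.0,0.01,0.35,np.float64(0.0)],[1,0.0,0.01,0.35,np.float64(0.0)],[1,0.0,0.01,0.35,np.float64(0.0)]]
```

>>> move_arm --pt "1 0 0.01 0.36 0" --pt "1 0 0.01 0.36 0" --pt "1 0 0.01 0.36 0" --pt "1 0 0.01 0.36 0" --pt "1 0 0.01 0.36 0" --pt "1 0 0 0.15 0" --pt "1 0 0 0 0" --pt "1 0 0 0 0"

```text
time_s: 17.05
tcp_pos: [0.5844, 0.3401, 0.1027]
tool_rot: [0.708, -0.087, 0.697, 0.068]
force: [0.1, -0.1, -2.3]
grip_width: 0.013
```

```bash
python3 -c "
from h import *
st();P=pose()[1];print('u,v',(P[:2]-[.4638,.3109])@[.9763,.2164],(P[:2]-[.4638,.3109])@[-.2164,.9763])
p=robot.read_camera('wrist');cv2.imwrite('pics/w7.png',p['color'])"
```

```text
17.05 [0.5844 0.3401 0.1027] yaw 12.57 tilt deg rad/tan [ 0.17 -1.8 ] F [ 0.1 -0.1 -2.3] w 0.013 q [ 0.42  0.58  0.11  1.1  -0.03  1.77]
u,v 0.12410736504286599 0.0024500704779123425
```

View pics/w7.png

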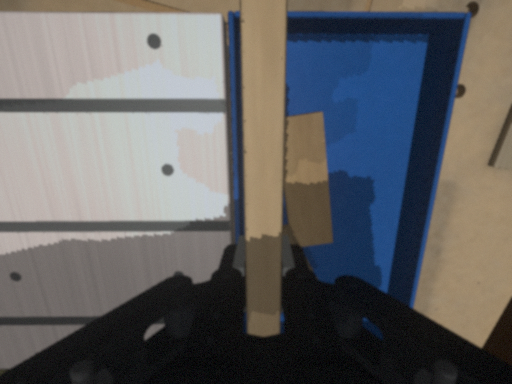

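The plate behind the board is clear. One pale piece is in the tray at (310,180), and the others are hidden below the board. Lift and check.

>>> move_arm --pt "1 -0.2 0 0 0" --pt "1 -0.5 0 0 0" --pt "1 -0.9 0 0 0" --pt "1 -0.9 0 0 0" --pt "1 -0.9 0 0 0" --pt "1 -0.9 0 0 0" --pt "1 -0.9 0 0 0" --pt "1 -0.6 0 0 0" --pt "1 -0.3 0 0 0"

```text
time_s: 18.0
tcp_pos: [0.5762, 0.3441, 0.2965]
tool_rot: [0.708, -0.088, 0.698, 0.068]
force: [0.8, 0.1, -2.3]
grip_width: 0.0128
```

Run:
```python
from h import *
p=robot.read_camera('wrist');pt=robot.read_camera("top")
im=np.zeros((384,798,3),np.uint8);im[:,:512]=p["color"];im[:200,512:]=cv2.resize(pt["color"][120:260,130:330],(286,200));cv2.imwrite("pics/w8.png",im)
ot=np.array([.5103,-.3685]);e=np.array([-.4163,-.9092])
t=ot+.0245*e-.0014*np.array([.9092,-.4163]);print("place target",t)
plan([*t,.27],65.4,f=1)
```

```text
place target [ 0.49882777 -0.39019258]
18.1 [0.5765 0.3442 0.2962] yaw 12.65 tilt deg rad/tan [ 0.13 -1.79] F [-0.1  1.2 -2. ] w 0.0133 q [ 0.43  0.54  0.57  1.59 -0.03  1.78]
[[1,0.06,-0.93,-0.32,np.float64(-0.31)],[1,0.06,-0.92,-0.35,np.float64(-0.31)],[1,0.06,-0.91,-0.38,np.float64(-0.31)],[1,0.06,-0.89,-0.42,np.float64(-0.31)],[1,0.06,-0.88,-0.45,np.float64(-0.31)],[1,0.06,-0.86,-0.48,np.float64(-0.31)],[1,0.06,-0.84,-0.51,np.float64(-0.31)],[1,0.06,-0.82,-0.54,np.float64(-0.31)],[1,0.06,-0.8,-0.57,np.float64(-0.31)],[1,0.06,-0.78,-0.6,np.float64(-0.31)],[1,0.06,-0.76,-0.63,np.float64(-0.31)],[1,0.06,-0.73,-0.66,np.float64(-0.31)],[1,0.06,-0.71,-0.68,np.float64(-0.31)],[1,0.06,-0.68,-0.71,np.float64(-0.31)],[1,0.06,-0.65,-0.73,np.float64(-0.31)],[1,0.06,-0.63,-0.76,np.float64(-0.31)],[1,0.06,-0.6,-0.78,np.float64(-0.31)],[1,0.06,-0.57,-0.8,np.float64(-0.31)],[1,0.06,-0.54,-0.82,np.float64(-0.31)],[1,0.06,-0.51,-0.84,np.float64(-0.31)],[1,0.06,-0.48,-0.86,np.float64(-0.31)],[1,0.06,-0.45,-0.88,np.float64(-0.31)],[1,0.06,-0.41,-0.89,np.float64(-0.31)],[1,0.06,-0.38,-0.91,np.float64(-0.31)],[1,0.06,-0.35,-0.92,np.float64(-0.31)]]
```

View pics/w8.png

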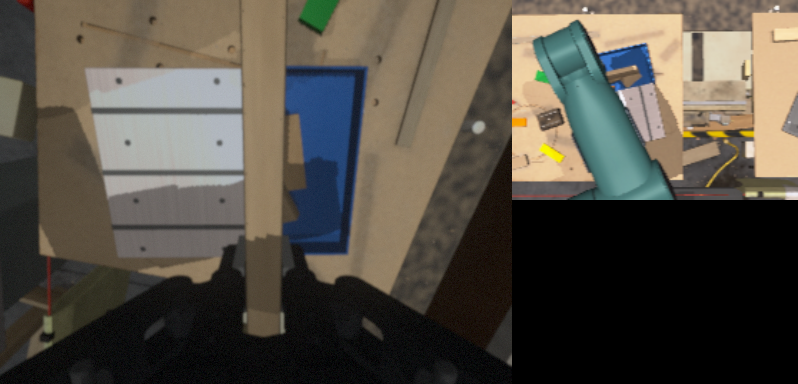

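Plate is clear, with pale pieces in the tray at (295,150) and (290,205). I'll head back towards the rack and recheck the tray from the top camera on the way.

>>> move_arm --pt "1 0.06 -0.93 -0.32 -0.31" --pt "1 0.06 -0.92 -0.35 -0.31" --pt "1 0.06 -0.91 -0.38 -0.31" --pt "1 0.06 -0.89 -0.42 -0.31" --pt "1 0.06 -0.88 -0.45 -0.31" --pt "1 0.06 -0.86 -0.48 -0.31" --pt "1 0.06 -0.84 -0.51 -0.31" --pt "1 0.06 -0.82 -0.54 -0.31" --pt "1 0.06 -0.8 -0.57 -0.31" --pt "1 0.06 -0.78 -0.6 -0.31"

```text
time_s: 19.1
tcp_pos: [0.5416, 0.0424, 0.2783]
tool_rot: [0.675, -0.224, 0.673, 0.203]
force: [1.3, -0.3, -2.0]
grip_width: 0.0131
```

>>> move_arm --pt "1 0.06 -0.76 -0.63 -0.31" --pt "1 0.06 -0.73 -0.66 -0.31" --pt "1 0.06 -0.71 -0.68 -0.31" --pt "1 0.06 -0.68 -0.71 -0.31" --pt "1 0.06 -0.65 -0.73 -0.31" --pt "1 0.06 -0.63 -0.76 -0.31" --pt "1 0.06 -0.6 -0.78 -0.31" --pt "1 0.06 -0.57 -0.8 -0.31" --pt "1 0.06 -0.4 -0.6 -0.31" --pt "1 0.06 -0.2 -0.3 -0.31"

```text
time_s: 20.1
tcp_pos: [0.5143, -0.2367, 0.2608]
tool_rot: [0.617, -0.347, 0.624, 0.331]
force: [-0.5, 0.1, -2.6]
grip_width: 0.0131
```

Run:
```python
from h import *
pt=robot.read_camera("top");np.savez("t9.npz",**{k:pt[k] for k in("color","z_map","camera_matrix","R","t")})
cv2.imwrite("pics/t9.png",cv2.resize(pt["color"][130:250,130:290],(800,600),interpolation=cv2.INTER_CUBIC))
plan([.4988,-.3902,.22],65.4,f=1)
```

```text
20.15 [ 0.5143 -0.2376  0.2603] yaw 57.4 tilt deg rad/tan [ 0.73 -1.19] F [-0.4 -1.9 -2.8] w 0.013 q [-0.57  0.32  0.11  1.35 -0.02  0.  ]
[[1,0.24,-0.38,-0.76,np.float64(-0.19)],[1,0.24,-0.36,-0.76,np.float64(-0.19)],[1,0.24,-0.35,-0.77,np.float64(-0.19)],[1,0.24,-0.33,-0.78,np.float64(-0.19)],[1,0.24,-0.31,-0.79,np.float64(-0.19)],[1,0.24,-0.29,-0.8,np.float64(-0.19)]]
```

View pics/t9.png

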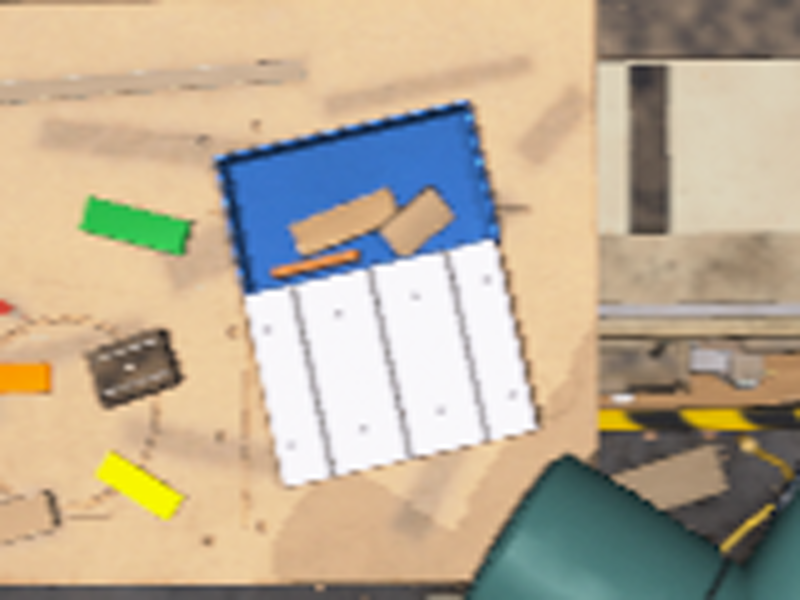

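All three pieces are in the tray: long (345,220), short (418,222), thin (315,265). Pod and look-alikes are undisturbed. On to the rack.

>>> move_arm --pt "1 0.1 -0.38 -0.76 -0.19" --pt "1 0.1 -0.36 -0.76 -0.19" --pt "1 0.1 -0.35 -0.77 -0.19" --pt "1 0.1 -0.33 -0.78 -0.19" --pt "1 0.1 -0.31 -0.7 -0.19" --pt "1 0.1 -0.2 -0.4 -0.19"

```text
time_s: 20.75
tcp_pos: [0.5006, -0.3754, 0.2425]
tool_rot: [0.591, -0.389, 0.599, 0.376]
force: [0.5, 0.3, -1.9]
grip_width: 0.0129
```

Run:
```python
from h import *
p=robot.read_camera("wrist");C=cloud(p);s,P,a=pose();np.savez("w10.npz",**{k:p[k] for k in("color","z_map","camera_matrix","R","t")})
q=C[:300].reshape(-1,3)-P;k=np.c_[q[:,:2]@[np.cos(a),np.sin(a)],q[:,:2]@[-np.sin(a),np.cos(a)],q[:,2]]
for b in(.03,.06,.09): 
    t=k[(abs(k[:,0])<.02)&(k[:,2]>.03)&(k[:,2]<.06)&(abs(k[:,1]-b)<.004)];print(b,np.percentile(t,[2,50,98],axis=0).round(4).tolist())
plan([.4988,-.3902,.16],65.4,f=1,vmax=.8)
t=dict(np.load("t9.npz"));C=cloud(t);X=C[...,:2]-[.4638,.3109];u=X@[.9763,.2164];v=X@[-.2164,.9763];m=(u>.108)&(u<.24)&(abs(v)<.125);print("max z in tray",np.percentile(C[m][:,2],[50,99,100]))
```

```text
0.03 [[-0.0051, 0.0261, 0.046], [0.0019, 0.0301, 0.0477], [0.0083, 0.0339, 0.049]]
0.06 [[-0.0052, 0.0562, 0.0466], [0.0015, 0.0601, 0.0485], [0.0083, 0.0638, 0.0499]]
0.09 [[-0.005, 0.0862, 0.0474], [0.0016, 0.0901, 0.0492], [0.0083, 0.0938, 0.0507]]
20.8 [ 0.5004 -0.3767  0.2417] yaw 65.5 tilt deg rad/tan [ 0.7  -0.97] F [-1.8 -1.3 -2.9] w 0.0125 q [-0.77  0.43  0.24  1.36 -0.02 -0.34]
[[1,0.68,-0.03,-0.1,np.float64(0.0)],[1,0.68,-0.03,-0.1,np.float64(0.0)],[1,0.68,-0.03,-0.1,np.float64(0.0)],[1,0.68,-0.03,-0.1,np.float64(0.0)]]
max z in tray [0.00796331 0.04234339 0.04880111]
```

>>> move_arm --pt "1 0.68 -0.03 -0.1 0" --pt "1 0.68 -0.03 -0.1 0" --pt "1 0.68 -0.03 -0.1 0" --pt "1 0.5 -0.03 -0.1 0" --pt "1 0.2 0 0 0"

```text
time_s: 21.3
tcp_pos: [0.4981, -0.3878, 0.1561]
tool_rot: [0.591, -0.387, 0.599, 0.376]
force: [0.6, 0.8, -1.7]
grip_width: 0.0127
```

```bash
python3 -c "
from h import *
plan([.4992,-.3893,.100],65.4,f=1,vmax=.4)"
```

```text
21.3 [ 0.4981 -0.3878  0.1561] yaw 65.3 tilt deg rad/tan [ 0.65 -0.91] F [ 0.6  0.8 -1.7] w 0.0127 q [-0.78  0.47  0.06  1.15 -0.01 -0.35]
[[1,0.37,-0.01,0.0,np.float64(-0.0)],[1,0.37,-0.01,0.0,np.float64(-0.0)],[1,0.37,-0.01,0.0,np.float64(-0.0)],[1,0.37,-0.01,0.0,np.float64(-0.0)],[1,0.37,-0.01,0.0,np.float64(-0.0)]]
```

>>> move_arm --pt "1 0.37 -0.01 0 0" --pt "1 0.37 -0.01 0 0" --pt "1 0.35 -0.01 0 0" --pt "1 0.1 0 0 0"

```text
time_s: 21.7
tcp_pos: [0.4992, -0.3872, 0.1182]
tool_rot: [0.591, -0.387, 0.599, 0.376]
force: [-0.5, -0.1, -1.9]
grip_width: 0.013
```

```bash
python3 -c "
from h import *
plan([.4992,-.3893,.099],65.4,f=1,vmax=.25)"
```

```text
21.7 [ 0.4992 -0.3872  0.1182] yaw 65.3 tilt deg rad/tan [ 0.65 -0.9 ] F [-0.5 -0.1 -1.9] w 0.013 q [-0.78  0.49 -0.01  1.06 -0.01 -0.35]
[[1,0.21,-0.01,-0.02,np.float64(-0.01)],[1,0.21,-0.01,-0.02,np.float64(-0.01)],[1,0.21,-0.01,-0.02,np.float64(-0.01)]]
```

>>> move_arm --pt "1 0.21 0 -0.03 0" --pt "1 0.21 0 -0.03 0" --pt "1 0.18 0 -0.02 0" --pt "1 0.05 0 0 0"

```text
time_s: 22.1
tcp_pos: [0.4984, -0.3901, 0.0977]
tool_rot: [0.592, -0.387, 0.599, 0.375]
force: [-2.1, 2.8, 7.3]
grip_width: 0.0131
```

```bash
python3 -c "
from h import *
plan([.4992,-.3893,.097],65.4,f=1,vmax=.25)"
```

```text
22.1 [ 0.4984 -0.3901  0.0977] yaw 65.3 tilt deg rad/tan [ 0.71 -0.89] F [-2.1  2.8  7.3] w 0.0131 q [-0.79  0.5  -0.04  1.01 -0.01 -0.36]
[[1,0.02,-0.01,0.04,np.float64(-0.02)]]
```

>>> move_arm --pt "1 0 0 0 0" --pt "0.55 0 0 0.08 0" --pt "0.4 0 0 0.12 0" --pt "0.25 0 0 0.15 0" --pt "0.1 0 0 0.15 0" --pt "0 0 0 0.15 0" --pt "0 0 0 0.15 0" --force 20

```text
time_s: 22.8
tcp_pos: [0.5098, -0.3672, 0.0984]
tool_rot: [0.592, -0.388, 0.599, 0.375]
force: [0.8, 0.6, -0.8]
grip_width: 0.0429
```

```bash
python3 -c "
from h import *
st();P=pose()[1]
print('rackx,y',(P[:2]-[.5103,-.3685])@[-.4163,-.9092],(P[:2]-[.5103,-.3685])@[.9092,-.4163])
p=robot.read_camera('wrist');cv2.imwrite('pics/w11.png',p['color'])"
```

```text
22.8 [ 0.5098 -0.3672  0.0984] yaw 65.28 tilt deg rad/tan [ 0.8  -0.93] F [ 0.8  0.6 -0.8] w 0.0429 q [-0.75  0.49 -0.06  1.01 -0.01 -0.32]
rackx,y -0.0010296328931771672 -0.000987999362415246
```

View pics/w11.png

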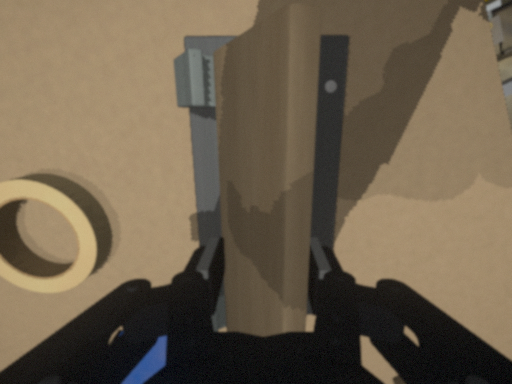

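The board leans back towards the rests again, behind the lips (195,75). Move a little further, open fully, then withdraw.

>>> move_arm --pt "-0.1 0 0 0.12 0" --pt "-0.3 0 0 0.1 0" --pt "-1 0 0 0 0" --pt "-1 0 0 0 0" --pt "-1 0 0 0 0" --pt "-1 0 0 0 0"

```text
time_s: 23.45
tcp_pos: [0.5132, -0.36, 0.0983]
tool_rot: [0.592, -0.388, 0.599, 0.375]
force: [-0.3, -0.8, -0.3]
grip_width: 0.0851
```

```bash
python3 -c "
from h import *
plan([.5136,-.3612,.24],65.4)"
```

```text
23.45 [ 0.5132 -0.36    0.0983] yaw 65.31 tilt deg rad/tan [ 0.8  -0.95] F [-0.3 -0.8 -0.3] w 0.0851 q [-0.73  0.49 -0.06  1.01 -0.01 -0.3 ]
[[-1,-0.94,-0.02,-0.02,np.float64(-0.0)],[-1,-0.94,-0.02,-0.02,np.float64(-0.0)],[-1,-0.94,-0.02,-0.02,np.float64(-0.0)],[-1,-0.94,-0.02,-0.02,np.float64(-0.0)],[-1,-0.94,-0.02,-0.02,np.float64(-0.0)]]
```

>>> move_arm --pt "-1 -0.3 0 0 0" --pt "-1 -0.6 0 0 0" --pt "-1 -0.94 0 0 0" --pt "-1 -0.94 0 0 0" --pt "-1 -0.94 0 0 0" --pt "-1 -0.94 0 0 0" --pt "-1 -0.5 0 0 0" --pt "-1 -0.2 0 0 0"

```text
time_s: 24.25
tcp_pos: [0.5115, -0.3563, 0.269]
tool_rot: [0.592, -0.388, 0.599, 0.374]
force: [1.9, -0.0, -0.0]
grip_width: 0.0854
```

```bash
python3 -c "
from fit import *
st()
p=robot.read_camera('wrist');np.savez('w12.npz',**{k:p[k] for k in('color','z_map','camera_matrix','R','t')});cv2.imwrite('pics/w12.png',p['color']);fit(p)"
```

```text
24.25 [ 0.5115 -0.3563  0.269 ] yaw 65.25 tilt deg rad/tan [ 0.8  -0.96] F [ 1.9 -0.  -0. ] w 0.0854 q [-0.73  0.42  0.3   1.43 -0.01 -0.3 ]
upper ((513.9332885742188, -358.4062194824219), (29.243146896362305, 219.19166564941406), 65.40762329101562) 0.13099849309171938
plane n [ 0.303  0.664 -0.684] long [ 0.909 -0.416 -0.001] yaw 65.42388312598457
base 6084 ((490.6089172363281, -409.1297607421875), (212.69863891601562, 254.36279296875), 65.47655487060547) 0.01201530366312465
table z 1.1228512816867392e-05
0.007 0.018 6084 [[-0.2187, -0.7271, 0.0098], [-0.0895, -0.59, 0.012], [-0.0643, -0.4894, 0.0152]]
0.04 0.06 920 [[-0.1826, -0.7183, 0.0414], [-0.1571, -0.5989, 0.0545], [-0.1513, -0.509, 0.0599]]
0.06 0.08 1861 [[-0.1711, -0.7203, 0.0603], [-0.1475, -0.5933, 0.0705], [-0.1397, -0.5088, 0.0797]]
0.08 0.1 1617 [[-0.1397, -0.7211, 0.0802], [-0.1336, -0.6002, 0.0904], [-0.128, -0.5085, 0.0998]]
0.1 0.11 916 [[-0.1284, -0.7216, 0.1001], [-0.1251, -0.5994, 0.1051], [-0.1221, -0.5087, 0.1099]]
0.11 0.12 1014 [[-0.1226, -0.7214, 0.1101], [-0.1195, -0.5983, 0.1151], [-0.1163, -0.5087, 0.1199]]
0.12 0.14 3344 [[-0.1165, -0.7221, 0.1203], [-0.1082, -0.5988, 0.1264], [-0.0997, -0.5085, 0.1301]]
```

The board's pose matches the start to about 1 mm. One last numeric check of the bystanders and tray, then hand in.

Run:
```python
from h import *
p=robot.read_camera("top");a=dict(np.load("top0.npz"))
for n,X in(("box",(.593,-.532,.03)),("tape",(.46,-.54,.02)),("pod",(.473,.576,.02))):
    u,v=px(p,X).astype(int);s=np.s_[v-14:v+14,u-14:u+14];print(n,"diff px",(np.abs(p["color"][s].astype(int)-a["color"][s]).max(-1)>60).sum(),"z diff",(abs(p["z_map"][s]-a["z_map"][s])>.012).sum())
C=cloud(p);X=C[...,:2]-[.4638,.3109];u=X@[.9763,.2164];v=X@[-.2164,.9763];z=C[...,2]
print("above plate",((abs(u)<.095)&(abs(v)<.125)&(z>.065)).sum(),"tray max z",z[(u>.108)&(u<.24)&(abs(v)<.125)].max())
print(robot.close_job())
```

```text
box diff px 612 z diff 734
tape diff px 643 z diff 668
pod diff px 0 z diff 76
above plate 380 tray max z 0.04690696055690436
the job is handed in; nothing more can be done
None
```

Run:
```python
from h import *
for f in("w2","w12"):
    p=dict(np.load(f+".npz"));C=cloud(p);im=p["color"].astype(int);z=C[...,2]
    t=(z>.018)&(z<.03)&(C[...,0]>.38)&(C[...,0]<.5)&(C[...,1]<-.46)
    b=(z>.03)&(z<.045)&(im[...,0]>im[...,2]+25)&(C[...,1]<-.45)
    for n,m in(("tape",t),("box",b)): print(f,n,m.sum(),C[m].mean(0).round(3) if m.any() else "")
p=dict(np.load("t9.npz"));C=cloud(p);X=C[...,:2]-[.4638,.3109];u=X@[.9763,.2164];v=X@[-.2164,.9763];z=C[...,2]
m=(abs(u)<.095)&(abs(v)<.125);print("t9 plate z pct",np.percentile(z[m],[1,50,90,99,100]))
```

```text
w2 tape 2848 [ 0.45  -0.555  0.025]
w2 box 1126 [ 0.6   -0.517  0.038]
w12 tape 2327 [ 0.45  -0.555  0.025]
w12 box 1344 [ 0.596 -0.52   0.038]
t9 plate z pct [0.05046049 0.06127463 0.06713233 0.07236705 0.07692784]
```

The job is done and handed in at about 24 s of the 64 s allowed. All three offcuts are in the blue tray, and the board is back in its rack and released.

**How it went:** I gripped the board at the middle of its upper edge with the tool upright, because the moves allow no tilt. The top was pushed upright before the grip closed. One pass wiped the plate, and the board was then lowered behind the lips and tipped back onto the back rests.

**Checks that agreed:**
- **Board:** its fit from the wrist camera matches the pose before the job to about 1 mm, at the same lean and height.
- **Offcuts:** the top view after the wipe shows an empty plate and all three offcuts in the tray, none standing above 49 mm.
- **Tape and box:** the wrist views before and after put the tape in the same place. The box centroid differs by 3–5 mm, and it was only partly visible in both views.
- **Pod:** its colours in the top view did not change. 76 of 784 depth pixels differed by more than 12 mm, which I put down to depth noise and did not look into.

**Checks that disagreed:**
- **Box and tape, last top-view comparison:** it showed large differences, most likely because the arm was over that area. I relied on the wrist views instead.
- **Plate, last top view:** it counted 380 pixels more than 5 mm above the plate. The top camera's depth noise on the plate earlier was of that size, and the earlier picture showed it clear. I checked this only after handing in.
- **Tool tilt:** the tool drifted about 2° out of vertical during the job. This did not affect the wipe or the return.

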